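Fit the clamp plate on the sieve shaker

TASK

Pick up the blue clamp plate, whose two holes match the sieve shaker's two upright brass rods, and thread it over both rods until it lies flat on the lid of the sieve stack; lower it, do not drop it, and let go. Leave the red plate (its holes are too close together) where it is.

Things in the scene. Friction and masses are not known exactly. Their poses are not given: they have to be found in the camera images.
- blue_plate: the clamp plate to fit: flat blue metal plate 50 x 180 x 6 mm (x, y, z; about 0.2 kg), lying flat on the bench, with two round through holes 30 mm in diameter centred at y = -65 and +65 mm. A black grip rib stands on the middle of its top: 18 mm wide (x), 48 mm long (y), 36 mm high, from z = 6 to z = 42 mm; take it across x. Origin: centre of the underside; z up; y along the plate. It is symmetric: either way round fits.
- red_plate: bystander, leave alone: red plate of the same size, rib, origin and axes as the blue one, but with holes at y = -35 and +35 mm only, so it does not fit. It lies flat on the bench; which of the two plates is nearer the robot changes.
- shaker: fixed sieve shaker: grey base box 170 x 180 x 50 mm, on it a round steel sieve stack 105 mm in diameter with a flat lid whose top is at z = 110 mm. Two upright brass rods 10 mm in diameter stand at x = 0, y = -65 and +65 mm; they end in tapered tips at z = 150 mm (the taper starts at z = 137 mm). Origin: centre of the base's underside, on the bench; z up; y along the line from rod to rod. Seated, the plate's underside is at z = 110 mm, between the rods and lined up with them.
There are look-alikes about, which are no part of the job. Of the things like the blue_plate, leave any that is white; of the rest the larger one is meant.

How it is judged:
By the outcome, as a careful person would: the job done as asked, in the order asked, and still so for the second after the job is handed in, with the robot touching nothing.
It also fails if it takes over 32 s, if anything falls off the work surface, if the arm or the gripper's body presses on something with over 40 N, if the wrist force passes 120 N, or if a joint passes its speed limit or range.

ROBOT

A 6-joint arm with a two-finger parallel gripper is mounted at the origin on the work surface. World frame = base frame: x ahead of the robot, y to its left, z up, the work surface at z = 0. Lengths are in mm, angles in rad, forces in N, time in s.
With the tool pointing down it reaches from about 400 to 925 mm from the base axis. Payload 3.4 kg.
Tool frame: the origin (TCP) lies midway between the tips of the shut fingers; the grasp point (between the pads) lies 19 mm behind it; z points along the fingers, y is the line along which they close (so a half turn about z gives the same grasp; the last joint's range is limited). The gripper opens to 85 mm and grips with 20 to 120 N. Pads are 22 mm wide; open, the fingers measure 114 mm over their backs; the gripper's body (76 mm by 85 mm) begins 54 mm behind the grasp point. The pads swing forward as they close: fully open they stand 13 mm farther back than shut.
Start: joints at [-1.262, 0.307, 1.506, -0, 1.328, -0.073], TCP at [214.217, -533.612, 231.305] pointing down, gripper open.
Joint ranges: [-3.12, 3.12], [-1.05, 2.28], [0.14, 2.33], [-1.42, 4.57], [0.1, 2.73], [-2.68, 2.68]. Speed limits (rad/s): [2.57, 2.57, 3.14, 3.14, 3.14, 3.14].

INTERFACE

Orientations are given as [roll, pitch, yaw] about the fixed x, y, z axes, in that order (R = Rz(yaw) Ry(pitch) Rx(roll)).
In Python, from bench import r, cams gives the robot as it stands.
- The arm moves only by the tool apply_moves, never from a script. Its argument "targets" is a list of rows, each a list of 5 numbers: the shift along the tool's x, y, z in m, then the turn about the tool's z in rad, then the finger opening in m, from 0 to 0.0854. In form: [[tx, ty, tz, yaw, grip], ...]. A call has 1 to 5 rows; each row is the pose to reach, as a shift and turn from the pose commanded when the call began, along the tool's axes at that moment; what a row does not reach only later rows make up. A row lasts 1/10 s, in which the tool goes at most 50 mm and 8.59 degrees, less where a joint would pass 70% of its speed; a pose out of reach is approached as far as the arm can. A call with a gripper value outside its range is refused whole. The fingers move at their own pace and stop on an object; the grip force is fixed at half the most. Time passes only in rows, so rows that repeat a pose let the fingers close. It gives the time, the measured TCP pose, the force, the opening and the grip force at its end, in the units of the state.
- r.state(): the state, without advancing time (a new reading comes with each control period).
- cams.grab_frame(name): name is "side" or "top" or "wrist"; returns a dict with "frame" (480x640x3 uint8, red, green, blue), "camera_matrix" (3x3 intrinsics, pixels), "pose" (4x4, takes a point from camera to world coordinates); the wrist camera has in their place "tool_from_camera" (4x4, takes a point from camera to tool coordinates, whose origin is the TCP and whose axes are the flange's). Camera axes: x right, y up, looking along -z (the intrinsics and any distortion apply to the point x, -y, -z); pixel columns grow to the right and rows downward; lengths in mm; the calibration is good to about 2 mm. A picture is of the moment at which its call begins: read the wrist's pose just before it. There is no depth.
- r.close_job(): hands the job in; it is judged then, once.
The state is a dict: "t": time; "joints": joint angles; "qd": joint speeds; "tau": joint torques, N m; "tool_pos": TCP position; "orientation": TCP orientation; "force": force on the tool from outside, world axes, zero at the start; "moment": the same for the moment, N m; "grip_width": opening from 0.0 (shut) to 1.0 (fully open); "finger_force": force on a finger pad.
Only numpy, scipy, OpenCV 4.12 (cv2) and the standard library are available. Lean on these libraries where they do the work, as an engineer would, in place of code of your own. Each camera call takes 0.05 s, during which the arm holds its last target. There are 200 camera calls.

## Working session

There is one attempt and no reset: what is moved stays moved. The work goes in short steps, Python scripts to look and compute and a tool call to move; the robot and the scene stay as the last step left them, time stands still between calls to the robot, and variables do not carry over. Pictures are saved under pics/ and viewed, at most 10 in all, crops included, and the job is handed in when it is done.

Besides the shell and the picture viewer there is one more tool, called after "Request:" as name([rows], argument=value, ...), one row to a line, values as JSON. apply_moves: Moves the arm, as the interface text tells. Its arguments: {"type":"object","properties":{"targets":{"type":"array","items":{"type":"array","items":{"type":"number"}}}},"required":["targets"]}

```bash
mkdir -p pics; ls; python3 - <<'E'
from bench import r,cams
import cv2
s=r.state();print({k:s[k] for k in('t','tool_pos','orientation','grip_width','force')})
for n in('top','side'):
    f=cams.grab_frame(n);cv2.imwrite(f'pics/{n}0.png',f['frame'][:,:,::-1]);print(n,f['camera_matrix'],f['pose'],[k for k in f])
E
```

```text
pics
{'t': 0.0, 'tool_pos': array([ 214.00611456, -532.94066652,  230.383149  ]), 'orientation': array([-3.13954921e+00, -1.46660607e-04,  3.81813483e-01]), 'grip_width': 0.9990278948073146, 'force': array([-0.08156985, -0.49844024, -0.19234727])}
top [[522.31103179   0.         323.19512206]
 [  0.         522.31103179 242.47027018]
 [  0.           0.           1.        ]] [[ 1.08012192e-02  9.94698622e-01 -1.02264288e-01  3.48647044e+02]
 [-9.99897513e-01  1.17051654e-02  8.24334455e-03 -4.98891853e+01]
 [ 9.39666388e-03  1.02164769e-01  9.94723109e-01  1.05315733e+03]
 [ 0.00000000e+00  0.00000000e+00  0.00000000e+00  1.00000000e+00]] ['frame', 'camera_matrix', 'pose']
side [[523.85058172   0.         328.91560863]
 [  0.         523.85058172 244.05269215]
 [  0.           0.           1.        ]] [[ 9.86399606e-01  1.34384333e-01 -9.46396818e-02  4.01572891e+02]
 [-1.64179379e-01  7.78218703e-01 -6.06152441e-01 -5.94693719e+02]
 [-7.80702091e-03  6.13446413e-01  7.89697758e-01  7.15377527e+02]
 [ 0.00000000e+00  0.00000000e+00  0.00000000e+00  1.00000000e+00]] ['frame', 'camera_matrix', 'pose']
```

View pics/top0.png

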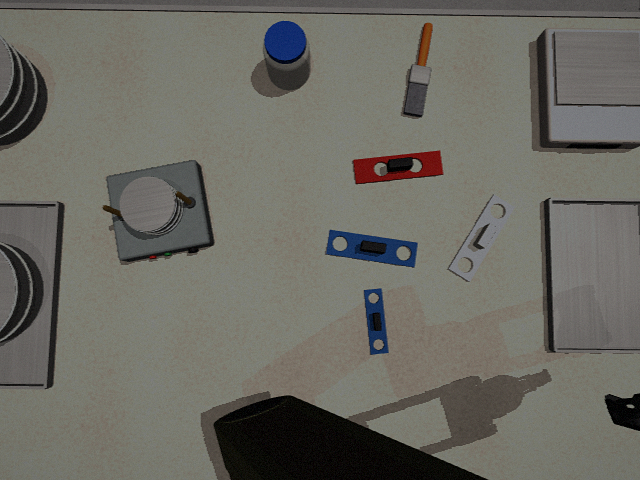

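View pics/side0.png

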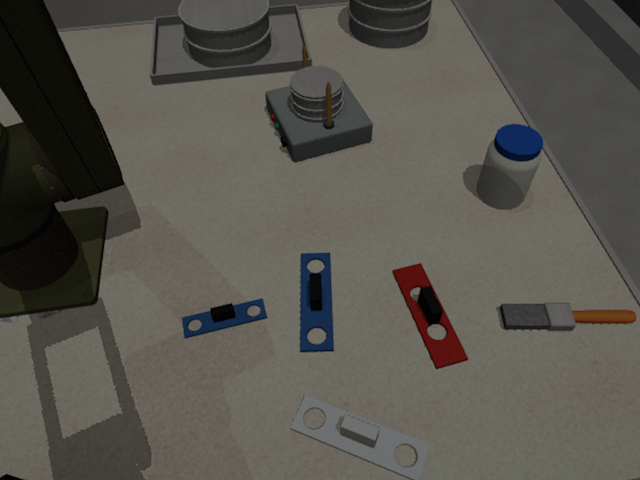

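The top view shows the large blue plate at about (372,248) with holes at (340,244) and (404,254). The shaker is at (160,212), with rod tips near (105,209) and (178,195). In the side view the rod tips are near (304,43) and (328,85).

```bash
cat > h.py <<'E'
import numpy as np,cv2
def ray(f,px,P=None):
    P=f['pose'] if P is None else P
    K=f['camera_matrix'];u,v=px
    d=np.array([(u-K[0,2])/K[0,0],-(v-K[1,2])/K[1,1],-1.])
    return P[:3,3],P[:3,:3]@d
def onz(f,px,z,P=None):
    o,d=ray(f,px,P);return o+d*(z-o[2])/d[2]
def tri(a,b):
    (o1,d1),(o2,d2)=a,b
    t=np.linalg.lstsq(np.c_[d1,-d2],o2-o1,rcond=None)[0]
    p,q=o1+d1*t[0],o2+d2*t[1];return (p+q)/2,np.linalg.norm(p-q)
E
python3 - <<'E'
from h import *;from bench import r,cams
T=cams.grab_frame('top');S=cams.grab_frame('side')
for n,f,c in(('top',T,(372,248)),('side',S,(316,300))):
    im=f['frame'].astype(int);m=((im[...,2]>im[...,0]+40)).astype(np.uint8)
    cs,h=cv2.findContours(m,cv2.RETR_CCOMP,cv2.CHAIN_APPROX_NONE)
    for i,k in enumerate(cs):
        A=cv2.contourArea(k)
        if A<60 :continue
        M=cv2.moments(k);p=(M['m10']/M['m00'],M['m01']/M['m00'])
        print(n,A,np.round(p,1),'hole' if h[0][i][3]>=0 else 'out',onz(f,p,4).round(1))
for a,b in(((105,209),(304,43)),((178,195),(328,85))):
    print(tri(ray(T,a),ray(S,b)), onz(T,a,150).round(1),onz(S,b,150).round(1))
crop=lambda f,x,y:cv2.resize(f['frame'][y:y+100,x:x+130,::-1],None,fx=6,fy=6,interpolation=cv2.INTER_CUBIC)[:300*2,:800]
a=cv2.resize(T['frame'][150:270,90:220,::-1],(390,360),interpolation=cv2.INTER_CUBIC)
b=cv2.resize(S['frame'][30:170,255:385,::-1],(390,420),interpolation=cv2.INTER_CUBIC)
o=np.zeros((420,790,3),np.uint8);o[:360,:390]=a;o[:,400:790]=b;cv2.imwrite('pics/c1.png',np.clip(o*1.6,0,255).astype(np.uint8))
E
```

```text
top 1030.0 [375.7 321. ] out [ 300.6 -164.8    4. ]
top 117.0 [378.2 344.1] hole [ 255.4 -169.7    4. ]
top 221.5 [375.1 321.6] hole [ 299.4 -163.5    4. ]
top 114.0 [373.1 297.7] hole [ 346.7 -159.6    4. ]
top 2073.5 [371.6 247.9] out [ 446.6 -156.4    4. ]
top 206.0 [403.4 252.8] hole [ 437.5 -220.6    4. ]
top 317.0 [372.3 247.1] hole [ 448.4 -157.9    4. ]
top 207.5 [339.7 243.2] hole [455.5 -92.    4. ]
top 1237.5 [284.7  40.3] out [882.6  26.9   4. ]
side 1175.0 [223.5 318.3] out [ 301.7 -164.8    4. ]
side 167.0 [194.3 324.6] hole [ 256.8 -168.3    4. ]
side 158.5 [253.4 310.3] hole [ 348.5 -158.3    4. ]
side 2830.5 [315.8 302.4] out [ 447.2 -160.5    4. ]
side 320.5 [316.5 335.4] hole [ 439.5 -218.3    4. ]
side 806.0 [314.7 284. ] hole [ 450.6 -125.7    4. ]
side 1139.5 [519.7 140.5] out [910.6 147.4   4. ]
(array([497.58855559, 319.60476256, 159.96775388]), np.float64(7.006250182056334)) [495.7 323.5 150. ] [502.9 336.9 150. ]
(array([525.04631236, 198.49683473, 147.0237382 ]), np.float64(4.831372647374941)) [522.  197.6 150. ] [526.9 194.9 150. ]
```

View pics/c1.png

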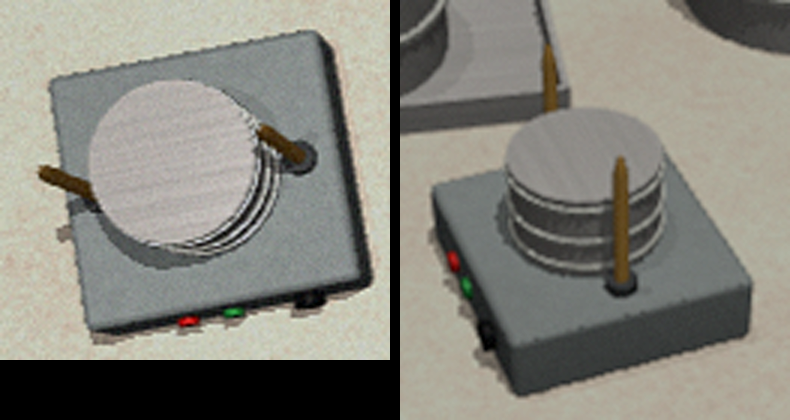

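```bash
cat >> h.py <<'E'
from scipy.spatial.transform import Rotation as Ro
def pose(s):
    T=np.eye(4);T[:3,:3]=Ro.from_euler('xyz',s['orientation']).as_matrix();T[:3,3]=s['tool_pos'];return T
def to(s,xyz,yaw):  # shift in tool axes (m) and tool-z turn to reach world xyz / plate yaw
    T=pose(s);d=T[:3,:3].T@(np.array(xyz)-T[:3,3])/1000
    return d.round(4),round((s['orientation'][2]-yaw+np.pi)%(2*np.pi)-np.pi,4)
E
python3 - <<'E'
from h import *;from bench import r,cams
from scipy.optimize import least_squares
T=cams.grab_frame('top');S=cams.grab_frame('side')
t=lambda x,y:(90+x/3,150+y/3); s=lambda x,y:(255+(x-400)/3,30+y/3)
obs=[(T,t(40,170),(0,65,150)),(T,t(258,128),(0,-65,150)),(S,s(547,43),(0,65,150)),(S,s(620,158),(0,-65,150)),
(T,t(174,162),(0,0,110)),(S,s(586,155),(0,0,110)),(T,t(300,158),(0,-65,53)),(S,s(622,283),(0,-65,53)),
]
def proj(f,p):
    P=f['pose'];c=P[:3,:3].T@(p-P[:3,3]);K=f['camera_matrix'];return np.array([K[0,2]-K[0,0]*c[0]/c[2],K[1,2]+K[1,1]*c[1]/c[2]])
def res(q):
    R=Ro.from_euler('z',q[2]).as_matrix()
    return np.concatenate([proj(f,R@np.array(w)+[q[0],q[1],0])-p for f,p,w in obs])
o=least_squares(res,[510,260,.2],loss='soft_l1');print(o.x,o.fun.reshape(-1,2).round(1))
print(to(r.state(),(447,-155,130),1.432))
E
```

```text
[5.14098509e+02 2.64257933e+02 2.08254040e-01] [[-0.7 -0.5]
 [ 0.4 -0.8]
 [-0.5  1.3]
 [-0.5  0.4]
 [-0.9 -1. ]
 [-1.2  0.4]
 [-0.1 -0.8]
 [-0.7  1.5]]
(array([ 0.357 , -0.2643,  0.1012]), np.float64(-1.0502))
```

Request:
apply_moves([
  [0.357, -0.264, 0.1, -1.05, 0.085],
  [0.357, -0.264, 0.1, -1.05, 0.085],
  [0.357, -0.264, 0.1, -1.05, 0.085],
  [0.357, -0.264, 0.1, -1.05, 0.085],
  [0.357, -0.264, 0.1, -1.05, 0.085],
])

```text
t: 0.8
tool_pos: [342.8, -324.4, 176.2]
orientation: [3.141, 0.0, 1.137]
force: [1.4, 0.0, -0.0]
grip_width: 0.991
finger_force: 0.0
```

```bash
python3 - <<'E'
from h import *;from bench import r
print(to(r.state(),(447,-155,130),1.432))
E
```

```text
(array([0.1975, 0.0233, 0.0462]), np.float64(-0.2948))
```

Request:
apply_moves([
  [0.197, 0.023, 0.04, -0.295, 0.085],
  [0.197, 0.023, 0.04, -0.295, 0.085],
  [0.197, 0.023, 0.04, -0.295, 0.085],
  [0.197, 0.023, 0.04, -0.295, 0.085],
  [0.197, 0.023, 0.04, -0.295, 0.085],
])

```text
t: 1.3
tool_pos: [448.5, -152.5, 135.5]
orientation: [-3.141, -0.002, 1.433]
force: [-0.9, -1.3, 0.1]
grip_width: 0.996
finger_force: 0.0
```

Request:
apply_moves([
  [0, 0, 0, 0, 0.085],
  [0, 0, 0, 0, 0.085],
])

```text
t: 1.5
tool_pos: [446.5, -158.1, 136.6]
orientation: [3.142, 0.001, 1.427]
force: [0.2, -0.1, -0.6]
grip_width: 1.0
finger_force: 0.0
```

```bash
python3 - <<'E'
from h import *;from bench import r,cams
s=r.state();f=cams.grab_frame('wrist');cv2.imwrite('pics/w1.png',f['frame'][:,:,::-1])
P=pose(s)@f['tool_from_camera'];print(f['tool_from_camera'],s['tool_pos'],s['orientation'],f['camera_matrix'])
im=f['frame'].astype(int);m=((im[...,2]>im[...,0]+40)).astype(np.uint8)
cs,h=cv2.findContours(m,cv2.RETR_CCOMP,cv2.CHAIN_APPROX_NONE)
for i,k in enumerate(cs):
    A=cv2.contourArea(k)
    if A<300:continue
    p=cv2.minEnclosingCircle(k);M=cv2.moments(k);c=(M['m10']/M['m00'],M['m01']/M['m00'])
    print(A,np.round(c,1),p,h[0][i][3]>=0,onz(f,c,3,P).round(1))
E
```

```text
[[-4.07337678e-04  9.65824528e-01  2.59196480e-01  6.61168441e+01]
 [ 9.99999819e-01  2.78630207e-04  5.33300900e-04 -5.27972267e-01]
 [ 4.42855121e-04  2.59196650e-01 -9.65824467e-01 -1.43479411e+02]
 [ 0.00000000e+00  0.00000000e+00  0.00000000e+00  1.00000000e+00]] [ 446.51503336 -158.13927065  136.55384633] [3.14158234e+00 6.89127942e-04 1.42690017e+00] [[419.80033982   0.         325.85721718]
 [  0.         419.80033982 240.28119806]
 [  0.           0.           1.        ]]
8667.5 [121.3 262.8] ((120.0, 263.5), 95.00141143798828) False [ 301.9 -161.9    3. ]
2530.0 [ 94.5 272.7] ((94.0, 272.5), 51.70357894897461) True [ 281.5 -166.3    3. ]
845.0 [183.9 247.1] ((184.0, 247.0), 17.49295425415039) True [ 347.5 -157.1    3. ]
19035.5 [327.  208.3] ((328.67315673828125, 211.00682067871094), 136.22080993652344) False [ 448.6 -144.4    3. ]
1442.0 [327.8 311.3] ((327.5777893066406, 311.0), 22.77632713317871) True [ 438.4 -218.6    3. ]
2819.5 [326.6 230.1] ((327.5, 230.0), 45.74121856689453) True [ 446.2 -159.2    3. ]
2154.0 [326.5 121.3] ((326.5469665527344, 121.58419036865234), 26.97287368774414) True [456.3 -88.9   3. ]
```

View pics/w1.png

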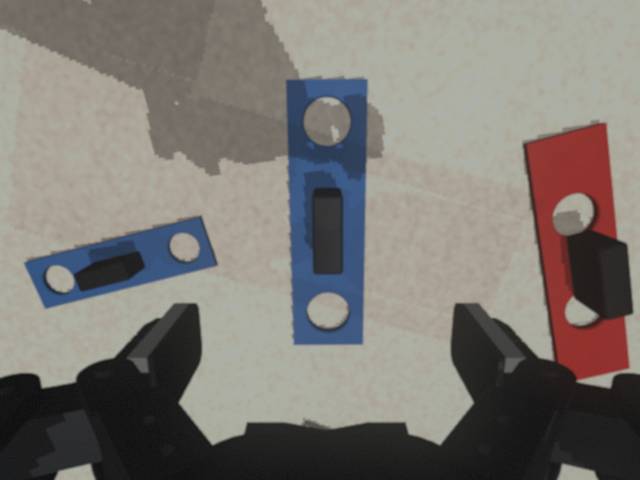

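The wrist view shows the large blue plate centred in the frame at about (327,215), with its rib vertical between the open fingers and clear space for both of them.

Request:
apply_moves([
  [0, 0, 0.05, 0, 0.085],
  [0, 0, 0.09, 0, 0.085],
  [0, 0, 0.09, 0, 0.085],
  [0, 0, 0.09, 0, 0.085],
])

```text
t: 1.95
tool_pos: [445.9, -158.5, 46.5]
orientation: [-3.14, -0.0, 1.424]
force: [0.9, -0.5, 0.5]
grip_width: 0.997
finger_force: 0.0
```

```bash
python3 - <<'E'
from h import *;from bench import r
s=r.state();print(s['tool_pos'],s['qd'].round(3),to(s,(447.2,-154,13),1.434))
E
```

```text
[ 445.92693345 -158.54742958   46.50684912] [ 0.011 -0.037 -0.035  0.004 -0.003  0.   ] (array([0.0047, 0.0007, 0.0335]), np.float64(-0.0096))
```

Request:
apply_moves([
  [0.004, 0.001, 0.02, -0.008, 0.085],
  [0.004, 0.001, 0.033, -0.008, 0.085],
  [0.004, 0.001, 0.033, -0.008, 0.085],
  [0.004, 0.001, 0.033, -0.008, 0.085],
  [0.004, 0.001, 0.033, -0.008, 0.0],
])

```text
t: 2.45
tool_pos: [449.5, -154.5, 15.0]
orientation: [3.138, 0.001, 1.434]
force: [-0.8, -0.1, -0.7]
grip_width: 0.852
finger_force: 0.0
```

Request:
apply_moves([
  [0, 0, 0, 0, 0],
  [0, 0, 0, 0, 0],
  [0, 0, 0, 0, 0],
  [0, 0, 0, 0, 0],
  [0, 0, 0, 0, 0],
])

```text
t: 2.95
tool_pos: [448.4, -153.6, 13.7]
orientation: [3.141, 0.0, 1.435]
force: [-0.8, -0.2, 5.6]
grip_width: 0.2
finger_force: 59.9
```

Request:
apply_moves([
  [0, 0, 0, 0, 0],
  [0, 0, 0, 0, 0],
  [0, 0, 0, 0, 0],
])

```text
t: 3.25
tool_pos: [448.4, -153.6, 13.7]
orientation: [3.141, 0.0, 1.435]
force: [-0.5, 0.1, 5.9]
grip_width: 0.202
finger_force: 59.9
```

Request:
apply_moves([
  [0, 0, -0.02, 0, 0],
  [0, 0, -0.06, 0, 0],
  [0, 0, -0.1, 0, 0],
  [0, 0, -0.15, 0, 0],
  [0, 0, -0.2, 0, 0],
])

```text
t: 3.75
tool_pos: [447.0, -153.0, 214.2]
orientation: [-3.139, -0.001, 1.435]
force: [1.9, 0.5, -3.3]
grip_width: 0.2
finger_force: 59.1
```

Request:
apply_moves([
  [0.015, 0, -0.005, -0.02, 0],
  [0.05, 0.001, -0.005, -0.05, 0],
  [0.09, 0.002, -0.005, -0.09, 0],
  [0.13, 0.003, -0.005, -0.12, 0],
  [0.17, 0.004, -0.005, -0.16, 0],
])

```text
t: 4.25
tool_pos: [474.5, 15.7, 217.7]
orientation: [-3.14, -0.0, 1.596]
force: [0.6, -0.4, -2.2]
grip_width: 0.2
finger_force: 59.2
```

```bash
python3 - <<'E'
from h import *;from bench import r
s=r.state();print(s['force'],s['grip_width'],s['tool_pos'],s['qd'].round(3),to(s,(514,264,215),1.779))
E
```

```text
[ 0.56946259 -0.35706448 -2.22171209] 0.20017018676116005 [474.48932108  15.69045061 217.72665488] [ 0.851  0.094 -0.119 -0.003  0.017  0.437] (array([0.2473, 0.0457, 0.0027]), np.float64(-0.1834))
```

Request:
apply_moves([
  [0.05, 0.009, 0, -0.037, 0],
  [0.1, 0.018, 0, -0.074, 0],
  [0.15, 0.027, 0, -0.11, 0],
  [0.2, 0.036, 0, -0.15, 0],
  [0.23, 0.042, 0, -0.183, 0],
])

```text
t: 4.75
tool_pos: [511.2, 248.5, 217.4]
orientation: [-3.14, -0.001, 1.781]
force: [0.7, -0.1, -2.3]
grip_width: 0.197
finger_force: 59.1
```

Request:
apply_moves([
  [0.01, 0.002, 0, 0, 0],
  [0.015, 0.003, 0, 0, 0],
  [0.015, 0.003, 0, 0, 0],
  [0.015, 0.003, 0, 0, 0],
])

```text
t: 5.15
tool_pos: [511.1, 259.0, 218.0]
orientation: [-3.14, 0.001, 1.777]
force: [0.8, -0.3, -2.6]
grip_width: 0.199
finger_force: 59.1
```

```bash
python3 - <<'E'
from h import *;from bench import r,cams
s=r.state();print(s['tool_pos'],s['orientation'],s['qd'].round(3),to(s,(514,264,215),1.779))
F={n:cams.grab_frame(n) for n in('wrist','top','side')}
cv2.imwrite('pics/w2.png',F['wrist']['frame'][:,:,::-1])
a=cv2.resize(F['top']['frame'][140:280,60:220,::-1],(390,341),interpolation=cv2.INTER_CUBIC)
b=cv2.resize(F['side']['frame'][0:170,225:385,::-1],(400,425),interpolation=cv2.INTER_CUBIC)
o=np.zeros((425,790,3),np.uint8);o[:341,:390]=a;o[:,390:]=b;cv2.imwrite('pics/c2.png',np.clip(o*1.4,0,255).astype(np.uint8))
E
```

```text
[511.07964892 258.99019246 218.03138255] [-3.14022893e+00  1.01328503e-03  1.77667672e+00] [-0.01  -0.005 -0.002  0.002 -0.002  0.001] (array([0.0043, 0.0039, 0.003 ]), np.float64(-0.0023))
```

View pics/w2.png

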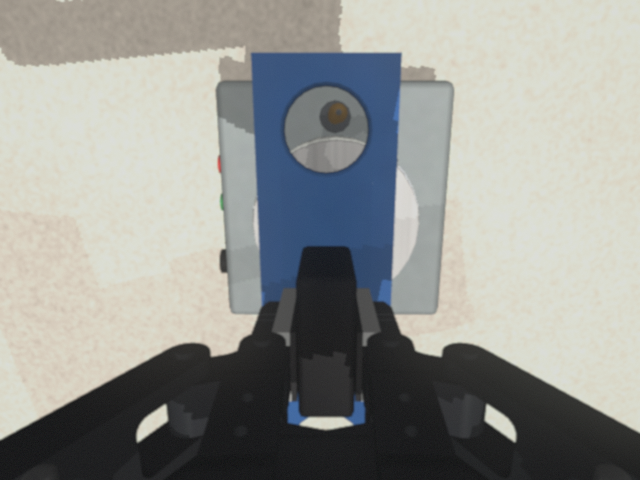

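View pics/c2.png

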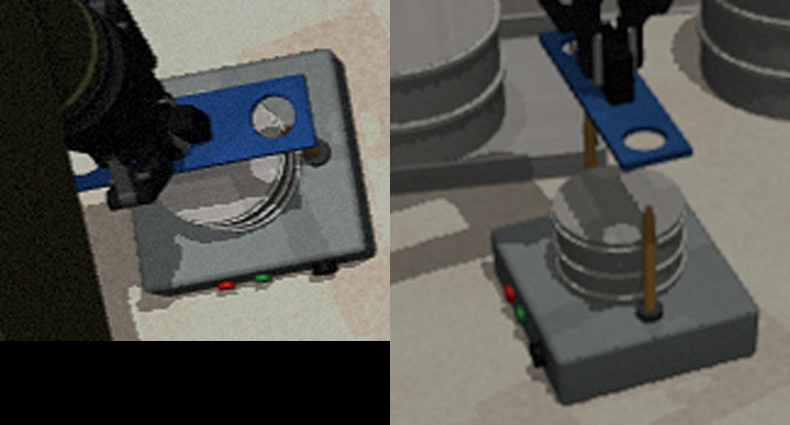

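The wrist view shows the far hole at about (326,129) and the rod tip seen through it at about (337,113). The base's top corners are near (219,82), (452,82), (438,313) and (231,313). The plate hangs level, and the side view confirms it is above the rods.

```bash
python3 - <<'E'
from h import *;from bench import r,cams
s=r.state();f=cams.grab_frame('wrist');P=pose(s)@f['tool_from_camera']
im=f['frame'].astype(int)
m=((im[...,2]>im[...,0]+40)).astype(np.uint8)
cs,h=cv2.findContours(m,cv2.RETR_CCOMP,cv2.CHAIN_APPROX_NONE)
for i,k in enumerate(cs):
    if cv2.contourArea(k)>2000 and h[0][i][3]>=0:
        e=cv2.fitEllipse(k);print(e)
        hc=onz(f,e[0],s['tool_pos'][2]-13.7+5,P);print('hole',hc,np.linalg.norm(hc[:2]-s['tool_pos'][:2]))
w=(im[85:172,290:365,0]-im[85:172,290:365,2])>20
y,x=np.nonzero(w);print('rod px',x.size,x.mean()+290,y.mean()+85,x.min()+290,x.max()+290,y.min()+85,y.max()+85)
for p in((337,113),(x.mean()+290,y.mean()+85)):print('tip',onz(f,p,147,P))
C=np.array([onz(f,p,50,P) for p in((219,82),(452,82),(438,313),(231,313))]);print(C.round(1),C.mean(0),np.linalg.norm(C[0]-C[1]),np.linalg.norm(C[1]-C[2]))
print('pred tip',np.array([514,264])+65*np.array([-np.sin(.208),np.cos(.208)]))
a=C[0]-C[3]+C[1]-C[2];print('yaw',np.arctan2(-a[0],a[1]), s['orientation'][2]-np.pi/2)
E
```

```text
((325.9772644042969, 128.57675170898438), (87.3277816772461, 90.27720642089844), 1.8079136610031128)
hole [497.80825378 323.64002721 209.79180405] 65.95763317210005
rod px 273 335.7948717948718 113.05860805860806 327 345 103 123
tip [501.61645622 331.81910468 147.        ]
tip [501.04376049 331.67205074 147.        ]
[[418.3 338.9  50. ]
 [577.7 372.   50. ]
 [615.6 200.9  50. ]
 [452.1 166.9  50. ]] [515.90156244 269.63392838  50.        ] 162.78772202051644 175.26051506509896
pred tip [500.57727754 327.59898208]
yaw 0.20616465967526973 0.20522124957293286
```

Request:
apply_moves([
  [0.003, 0.002, 0.015, 0, 0],
  [0.0055, 0.004, 0.03, 0, 0],
  [0.0055, 0.004, 0.045, 0, 0],
  [0.0055, 0.004, 0.045, 0, 0],
  [0.0055, 0.004, 0.045, 0, 0],
])

```text
t: 5.85
tool_pos: [514.4, 266.2, 173.5]
orientation: [-3.141, 0.0, 1.777]
force: [0.2, 0.4, -1.8]
grip_width: 0.201
finger_force: 59.1
```

Request:
apply_moves([
  [0, 0, 0, 0, 0],
  [0, 0, 0, 0, 0],
])

```text
t: 6.05
tool_pos: [515.1, 266.8, 174.5]
orientation: [3.14, -0.0, 1.778]
force: [0.5, -0.4, -2.5]
grip_width: 0.199
finger_force: 59.1
```

```bash
python3 - <<'E'
from h import *;from bench import r,cams
s=r.state();print(s['tool_pos'],s['force'])
f=cams.grab_frame('wrist');S=cams.grab_frame('side');P=pose(s)@f['tool_from_camera']
im=f['frame'].astype(int)
m=((im[...,2]>im[...,0]+40)).astype(np.uint8)
cs,h=cv2.findContours(m,cv2.RETR_CCOMP,cv2.CHAIN_APPROX_NONE)
for i,k in enumerate(cs):
    if cv2.contourArea(k)>2000 and h[0][i][3]>=0:
        e=cv2.fitEllipse(k);print(e)
        hc=onz(f,e[0],s['tool_pos'][2]-13.7+5,P);print('hole',hc)
w=(im[85:172,285:365,0]-im[85:172,285:365,2])>20
y,x=np.nonzero(w);p=(x.mean()+285,y.mean()+85);print('rod px',x.size,p,np.ptp(x),np.ptp(y))
t=onz(f,p,147,P);print('tip',t,'d tool',pose(s)[:3,:3].T@(t-hc))
a=cv2.resize(f['frame'][40:220,226:426,::-1],(400,360),interpolation=cv2.INTER_CUBIC)
b=cv2.resize(S['frame'][0:170,225:385,::-1],(400,425),interpolation=cv2.INTER_CUBIC)
o=np.zeros((425,800,3),np.uint8);o[:360,:400]=a;o[:,400:]=b;cv2.imwrite('pics/c3.png',np.clip(o*1.4,0,255).astype(np.uint8))
E
```

```text
[515.08841287 266.84696008 174.45928463] [ 0.52186135 -0.44421388 -2.46953421]
((325.9551086425781, 128.64883422851562), (86.94682312011719, 90.12334442138672), 1.2473024129867554)
hole [501.26403439 331.32197671 165.75928463]
rod px 387 (np.float64(326.6511627906977), np.float64(126.03875968992247)) 23 24
tip [501.37065438 332.32329732 147.        ] d tool [ 0.95059112  0.2728196  18.76024298]
```

View pics/c3.png

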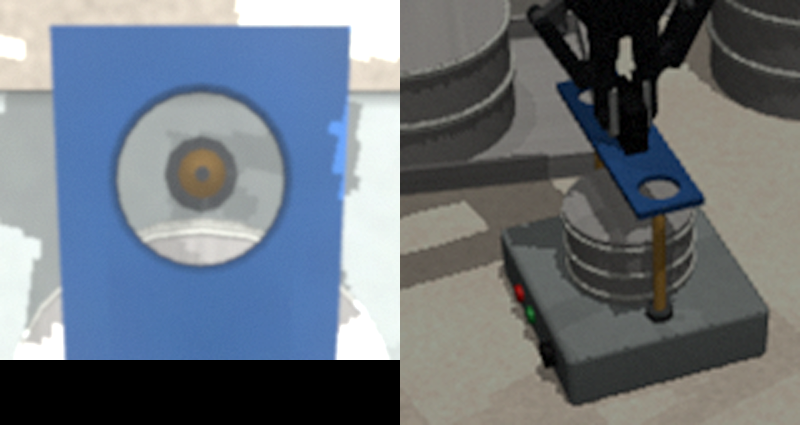

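The rod now sits concentric in the far hole, at crop position (201,173), and the near rod lies under the other hole. I'll descend in steps while watching the force.

Request:
apply_moves([
  [0.0005, 0, 0.01, 0, 0],
  [0.0005, 0, 0.02, 0, 0],
  [0.0005, 0, 0.03, 0, 0],
  [0.0005, 0, 0.03, 0, 0],
])

```text
t: 6.55
tool_pos: [512.6, 266.5, 140.9]
orientation: [-3.137, 0.001, 1.778]
force: [-0.2, 0.3, -2.7]
grip_width: 0.2
finger_force: 59.1
```

Request:
apply_moves([
  [0, 0, 0.006, 0, 0],
  [0, 0, 0.012, 0, 0],
  [0, 0, 0.016, 0, 0],
  [0, 0, 0.016, 0, 0],
  [0, 0, 0.016, 0, 0],
])

```text
t: 7.05
tool_pos: [514.3, 267.2, 127.3]
orientation: [-3.142, 0.0, 1.778]
force: [0.4, 0.5, -3.1]
grip_width: 0.195
finger_force: 59.1
```

```bash
python3 - <<'E'
from h import *;from bench import r,cams
s=r.state();print(s['tool_pos'],s['force'],s['moment'])
f=cams.grab_frame('wrist');S=cams.grab_frame('side')
a=cv2.resize(f['frame'][40:220,226:426,::-1],(400,360),interpolation=cv2.INTER_CUBIC)
b=cv2.resize(S['frame'][0:170,225:385,::-1],(400,425),interpolation=cv2.INTER_CUBIC)
o=np.zeros((425,800,3),np.uint8);o[:360,:400]=a;o[:,400:]=b;cv2.imwrite('pics/c4.png',np.clip(o*1.4,0,255).astype(np.uint8))
E
```

```text
[514.34089442 267.18782107 127.34461489] [ 0.3744367   0.52554119 -3.09009078] [-0.01412529 -0.0465211   0.05694402]
```

View pics/c4.png

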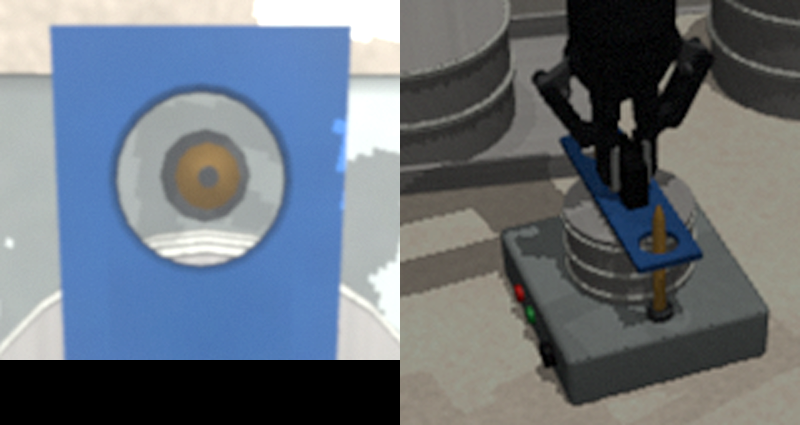

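Both rods are through the holes: the far one is at crop (207,176), nearly concentric, and the near rod pokes up in the side view. I'll lower the last few millimetres to contact.

Request:
apply_moves([
  [0, 0, 0.0015, 0, 0],
  [0, 0, 0.003, 0, 0],
  [0, 0, 0.003, 0, 0],
  [0, 0, 0.003, 0, 0],
])

```text
t: 7.55
tool_pos: [514.2, 267.2, 124.3]
orientation: [-3.141, -0.0, 1.778]
force: [0.4, 0.1, -2.2]
grip_width: 0.198
finger_force: 59.1
```

Request:
apply_moves([
  [0, 0, 0.0005, 0, 0],
  [0, 0, 0.001, 0, 0],
  [0, 0, 0.001, 0, 0],
])

```text
t: 7.85
tool_pos: [514.4, 267.2, 123.8]
orientation: [3.141, -0.0, 1.778]
force: [-1.2, -0.0, 0.6]
grip_width: 0.2
finger_force: 59.6
```

Request:
apply_moves([
  [0, 0, 0.0004, 0, 0],
  [0, 0, 0.0006, 0, 0],
  [0, 0, 0.0006, 0, 0],
])

```text
t: 8.15
tool_pos: [514.4, 267.3, 123.7]
orientation: [3.141, -0.0, 1.778]
force: [-2.0, -0.8, 5.9]
grip_width: 0.198
finger_force: 60.3
```

The force rose to about 6 N upward, so the plate is seated. Now I'll open the gripper, then retreat straight up.

Request:
apply_moves([
  [0, 0, 0, 0, 0.03],
  [0, 0, 0, 0, 0.06],
  [0, 0, 0, 0, 0.06],
  [0, 0, 0, 0, 0.06],
  [0, 0, 0, 0, 0.06],
])

```text
t: 8.65
tool_pos: [514.3, 267.2, 122.6]
orientation: [-3.141, 0.0, 1.778]
force: [0.3, -0.1, -0.1]
grip_width: 0.699
finger_force: 0.0
```

Request:
apply_moves([
  [0, 0, -0.01, 0, 0.06],
  [0, 0, -0.03, 0, 0.06],
  [0, 0, -0.06, 0, 0.06],
  [0, 0, -0.1, 0, 0.06],
  [0, 0, -0.14, 0, 0.06],
])

```text
t: 9.15
tool_pos: [513.9, 267.0, 264.5]
orientation: [-3.141, 0.0, 1.778]
force: [1.7, 0.4, 0.3]
grip_width: 0.707
finger_force: 0.0
```

Request:
apply_moves([
  [-0.03, 0, -0.02, 0, 0.06],
  [-0.07, 0, -0.02, 0, 0.06],
  [-0.1, 0, -0.02, 0, 0.06],
  [-0.1, 0, -0.02, 0, 0.06],
  [-0.1, 0, -0.02, 0, 0.06],
])

```text
t: 9.65
tool_pos: [534.9, 169.0, 283.4]
orientation: [3.141, -0.001, 1.776]
force: [0.2, -0.5, 0.2]
grip_width: 0.703
finger_force: 0.0
```

```bash
python3 - <<'E'
from h import *;from bench import r,cams
s=r.state();print(s['tool_pos'],s['force'],s['grip_width'])
f=cams.grab_frame('wrist');S=cams.grab_frame('side')
a=cv2.resize(f['frame'][:,:,::-1],(400,300),interpolation=cv2.INTER_AREA)
b=cv2.resize(S['frame'][0:170,225:385,::-1],(400,425),interpolation=cv2.INTER_CUBIC)
o=np.zeros((425,800,3),np.uint8);o[:300,:400]=a;o[:,400:]=b;cv2.imwrite('pics/c5.png',np.clip(o*1.4,0,255).astype(np.uint8))
E
```

```text
[534.90933296 169.00564207 283.44133606] [ 0.15238712 -0.50517036  0.17992231] 0.7025975018696136
```

View pics/c5.png

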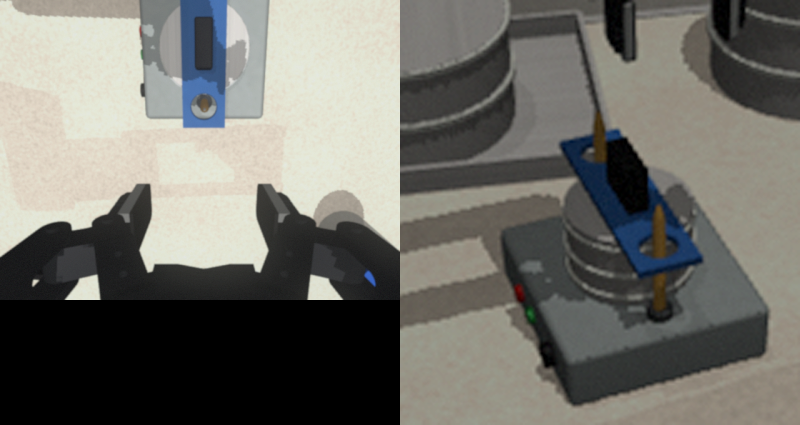

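The blue plate lies flat on the lid with both rods through its holes: crop (598,150) and (659,245). The gripper is clear, so I'm handing in.

```bash
python3 -c "
from bench import r
print(r.close_job())"
```

```text
the job is handed in; nothing more can be done
None
```

The larger blue clamp plate is threaded over both rods and lies flat on the sieve lid, released with the gripper clear, the red plate left untouched, and the job handed in at about 10 s.

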